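# Slide the compact under the acrylic organizer

### The job

Put the flat white compact away under the clear organizer: first push the organizer's tray fully shut, then slide the compact, long way in, through the low gap under the organizer between the two runners until it rests against the stop at the back. Only push with the fingertips: the compact stays flat on the vanity all the time and is never tipped or lifted. Leave the other things where they stand.

Things in the scene. Friction and masses are not known exactly. Their poses are not given: they have to be found in the camera images.
- organizer: clear acrylic organizer fixed to the vanity, 150 mm deep (x), 200 mm wide (y), 56 mm high. Origin: centre of its footprint, on the vanity. x points from its front to its back: front face at x = -75 mm. Its floor is a low bridge with an 18 mm high gap under it, open at the front. Small things stand on its top, behind x = -28 mm
- lane_stop (a point): middle of the stop bar's face under the bridge, on the vanity surface, at x = +33 mm, y = 0 of the organizer. The compact's lane leads here from the front, along the organizer's x: 106 mm wide, between two straight runners 10 mm thick with rounded front ends at x = -75 mm
- tray (a joint): pull-out tray of the organizer, above the bridge: 0 = fully shut (its front flush with the organizer's front), grows in m as it is pulled out towards the organizer's -x, at most 0.09. It starts part open. Slides with about 1 N of friction and stays where it is left
- tray_face (a point): centre of the outer face of the tray's flat front plate, which is 192 mm wide and 28 mm high (22 to 50 mm above the vanity)
- compact: slim rectangular matte white make-up compact, closed: 120 mm long (its x), 92 mm wide (its y), 14 mm thick, about 0.16 kg, loose, lying flat on the vanity in front of the organizer. Origin: centre of its underside. Both ends are alike. Against the stop its centre is at x = -27 mm of the organizer and 12 mm stick out in front
- dish_mid (a point): peach ceramic trinket dish, 68 mm across and 20 mm high, on the organizer's top; point at its middle, 10 mm up. Not to be disturbed
- serum_mid (a point): green glass serum bottle, 30 mm across and 56 mm high, upright on the organizer's top; point on its axis 28 mm up. Not to be disturbed
- clip_mid (a point): steel spring clip on a 30 x 40 mm foot holding a 145 mm makeup brush level, 34 mm above the organizer's top, along the organizer's back edge; point 20 mm above the foot's underside. Not to be disturbed
- lipstick_mid (a point): standing black lipstick, 22 mm across, 70 mm high; point at half height. Not to be disturbed
- cream_mid (a point): low round white cream jar with metal cap, 64 mm across, 45 mm high; point at half height. Not to be disturbed
- perfume_mid (a point): amber perfume bottle, 30 x 55 mm, 87 mm high; point 40 mm up. Not to be disturbed
- polish_mid (a point): grey nail polish bottle, 28 mm across, 65 mm high; point 30 mm up. Not to be disturbed
Not all that is in view belongs to the job. Of the things that look like the compact, take the one that is farthest to the robot's left at the start.

How it is judged:
By the outcome, as a careful person would: the job done as asked, in the order asked, and still so for the second after the job is handed in, with the robot touching nothing.
It also fails if it takes over 72 s, if anything falls off the work surface, if the arm or the gripper's body presses on something with over 40 N, if the wrist force passes 120 N, or if a joint passes its speed limit or range.

### The arm

A 7-joint arm with a two-finger parallel gripper is mounted at the origin on the work surface. World frame = base frame: x ahead of the robot, y to its left, z up, the work surface at z = 0. Lengths are in mm, angles in degrees, forces in N, time in s.
With the tool pointing down it reaches from about 375 to 925 mm from the base axis. Payload 3.1 kg.
Tool frame: the origin (TCP) lies between the finger pads; the fingertips stand robot.tip_reach ahead of it and the grasp point (between the pads) is the TCP (robot.tip_reach is the distance from the TCP to the fingertips, in mm); z points along the fingers, x is the direction in which the jaws open and shut, and the axes are right-handed (so a half turn about z gives the same grasp; the last joint's range is limited). The gripper opens to 85 mm and grips with 20 to 120 N. Pads are 22 mm wide; open, the fingers measure 114 mm over their backs; the gripper's body (76 mm by 85 mm) begins 54 mm behind the grasp point. The pads swing forward as they close: fully open they stand 13 mm farther back than shut.
Start: joints at [60, 21.939, 2.515, 91.553, -1.026, 66.532, -2.859], TCP at [268.501, -591.955, 250.269] pointing down, gripper open.
Joint ranges: [-149.38, 149.38], [-23.57, 123.04], [-84.95, 90], [0, 143.3], [-89.99, 269.99], [3.08, 112.72], [-163.45, 163.45]. Speed limits (degrees/s): [159.86, 159.86, 180, 180, 180, 180, 180].

### API

Orientations are given as a 3x3 rotation matrix whose columns are the frame's x, y, z axes.
In Python, from cell import robot, eyes gives the robot as it stands. Calls block until the motion is done:
- robot.movep(position, orientation): joint-space move of the TCP to a pose.
- robot.move_linear(position, rate=150, attitude=None): straight line of the TCP; attitude=None keeps the orientation; rate is the mean speed in mm/s.
- robot.set_joints(angles): joint-space move.
- robot.set_gripper(opening, grasp_force=None): finger opening in mm; grasp_force is the grip in N (None keeps the last); returns when the fingers have stopped.
- robot.pause(seconds).
- robot.inverse_kinematics(position, orientation): joint angles nearest the present ones, or None.
- robot.read_state(): the state.
- eyes.read_camera(name): name is "scene" or "top"; returns a dict with "img" (420x560x3 uint8, blue, green, red), "fov_y" (degrees; the focal length in pixels is half the picture's height over the tangent of half this angle, whatever the lens; pixels are square), "cx", "cy" (the principal point, pixels), "eye" and "attitude" of the camera in the world. Camera axes: x right, y up, looking along -z (the intrinsics and any distortion apply to the point x, -y, -z); pixel columns grow to the right and rows downward; lengths in mm; the calibration is good to about 2 mm. A picture is of the moment at which its call begins. There is no depth.
A pose or a line that the arm cannot do raises robot.IKError and nothing moves.
- robot.job_done(): hands the job in, once; it reports no verdict.
Trained networks look in a picture, given as the dict that the camera call returned (one of the last four; its "shot" number tells which), for a name from the list of things; names that differ only in an ending like _2 or _b are one class to them, and where a whole thing is asked for, a point or a joint stands for the part that bears it (a point fixed in the world has none). Each returns a list of dicts, best first, with "confidence" (0 to 1); they miss things now and then, are a little off and sometimes report something else, mostly with a low value. They report only what shows in the picture. A call takes as long as a camera call. They do not tell look-alikes from the thing itself.
- eyes.boxes_of(picture, label): "point" ([x, y, z] in mm, in the coordinates of the camera as it stood for that picture, good to about 4 mm: the middle of the surface that is visible of it).
The state is a dict: "clock": time; "joint_pos": joint angles; "dq": joint speeds; "joint_efforts": joint torques, N m; "eef_pos": TCP position; "tool_rot": TCP orientation; "contact_force": force on the tool from outside, world axes, zero at the start; "wrist_torque": the same for the moment, N m; "width": finger opening in mm.
Only numpy, scipy, OpenCV 4.12 (cv2) and the standard library are available. Lean on these libraries where they do the work, as an engineer would, in place of code of your own. Each camera call takes 0.05 s, during which the arm holds its last target.

## Working session

There is one attempt and no reset: what is moved stays moved. The work goes in short steps, each a Python script; the robot and the scene stay as the last script left them, time stands still between calls to the robot, and variables do not carry over. Pictures are saved under pics/ and viewed, and the job is handed in when it is done.

```bash
ls; mkdir -p pics
python3 - <<'E'
from cell import robot, eyes
import cv2, numpy as np
for n in ("scene","top"):
    p=eyes.read_camera(n); cv2.imwrite(f"pics/{n}0.png",p["img"])
    print(n,{k:(np.round(v,3).tolist() if not isinstance(v,(int,str)) else v) for k,v in p.items() if k!="img"})
    A=np.array(p["attitude"]);e=np.array(p["eye"])
    for l in ["organizer","tray","tray_face","compact","dish_mid","serum_mid","clip_mid","lipstick_mid","cream_mid","perfume_mid","polish_mid"]:
        try:
            for d in eyes.boxes_of(p,l)[:4]:
                print(l,round(d["confidence"],2),np.round(A@np.array(d["point"])+e).tolist())
        except Exception as ex: print(l,ex)
s=robot.read_state();print(robot.tip_reach,s["clock"],s["eef_pos"],s["width"])
E
```

```text
pics
scene {'fov_y': 43.092, 'cx': 281.497, 'cy': 209.311, 'eye': [1162.224, 421.854, 959.415], 'attitude': [[-0.639, -0.582, 0.503], [0.769, -0.467, 0.436], [-0.019, 0.665, 0.746]], 'shot': 1}
organizer 0.87 [602.0, -119.0, 57.0]
organizer 0.64 [572.0, -74.0, 27.0]
tray 0.75 [571.0, -72.0, 27.0]
tray 0.58 [594.0, -223.0, 92.0]
tray_face 0.77 [573.0, -72.0, 23.0]
tray_face 0.36 [647.0, -175.0, 88.0]
compact 0.79 [579.0, 180.0, 8.0]
compact 0.76 [355.0, -189.0, 15.0]
compact 0.61 [361.0, 11.0, 15.0]
dish_mid 0.9 [515.0, -200.0, 68.0]
serum_mid 0.82 [646.0, -175.0, 90.0]
clip_mid 0.64 [594.0, -224.0, 91.0]
lipstick_mid 0.74 [756.0, -25.0, 40.0]
cream_mid 0.58 [595.0, -224.0, 94.0]
cream_mid 0.55 [775.0, 104.0, 47.0]
perfume_mid 0.88 [701.0, -341.0, 53.0]
perfume_mid 0.22 [758.0, -24.0, 42.0]
polish_mid 0.62 [479.0, -353.0, 30.0]
polish_mid 0.29 [570.0, -69.0, 26.0]
top {'fov_y': 44.634, 'cx': 276.026, 'cy': 208.009, 'eye': [416.487, -117.267, 979.46], 'attitude': [[0.025, 0.988, -0.152], [-1.0, 0.022, -0.019], [-0.016, 0.152, 0.988]], 'shot': 2}
organizer 0.74 [572.0, -135.0, 58.0]
tray 0.92 [565.0, -78.0, 27.0]
tray_face 0.92 [564.0, -69.0, 30.0]
compact 0.8 [564.0, 177.0, 13.0]
compact 0.8 [341.0, -193.0, 12.0]
compact 0.65 [354.0, 5.0, 16.0]
compact 0.55 [520.0, -198.0, 66.0]
dish_mid 0.95 [521.0, -199.0, 64.0]
serum_mid 0.74 [623.0, -178.0, 102.0]
clip_mid 0.61 [584.0, -232.0, 96.0]
lipstick_mid 0.51 [740.0, -33.0, 52.0]
cream_mid 0.89 [755.0, 90.0, 42.0]
perfume_mid 0.61 [684.0, -343.0, 69.0]
polish_mid 0.51 [469.0, -347.0, 33.0]
19.0 1.2 [ 268.46559608 -591.97363321  250.28042598] 85.17850771159516
```

View pics/scene0.png

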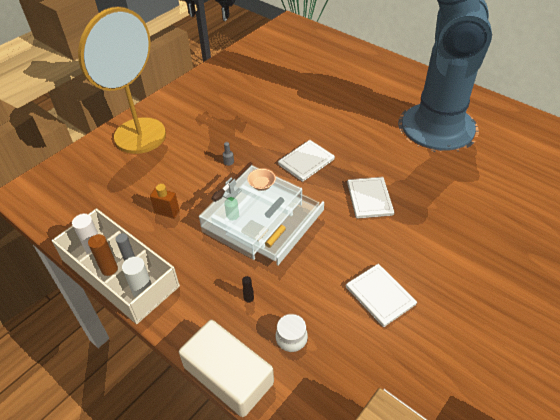

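View pics/top0.png

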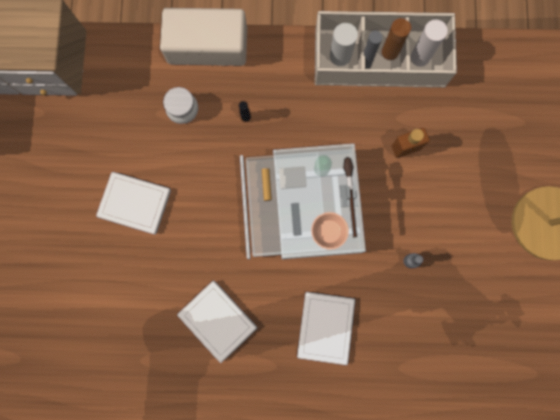

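Compact candidates in the top view are (133,203) at y≈+178, (217,321) at y≈+8 and (327,328) at y≈-193. The robot's left is +y, so the one at (133,203) fits. I'll confirm it in an enlarged crop and use the crop for the corners.

Run:
```python
import cv2
a=cv2.imread("pics/top0.png")
c=a[130:275,85:380]; cv2.imwrite("pics/top_crop.png",cv2.resize(c,None,fx=2.7,fy=2.7,interpolation=cv2.INTER_CUBIC))
a=cv2.imread("pics/scene0.png")
c=a[155:275,190:420]; cv2.imwrite("pics/scene_crop.png",cv2.resize(c,None,fx=3.4,fy=3.4,interpolation=cv2.INTER_CUBIC))
```

```text
(no output)
```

View pics/top_crop.png

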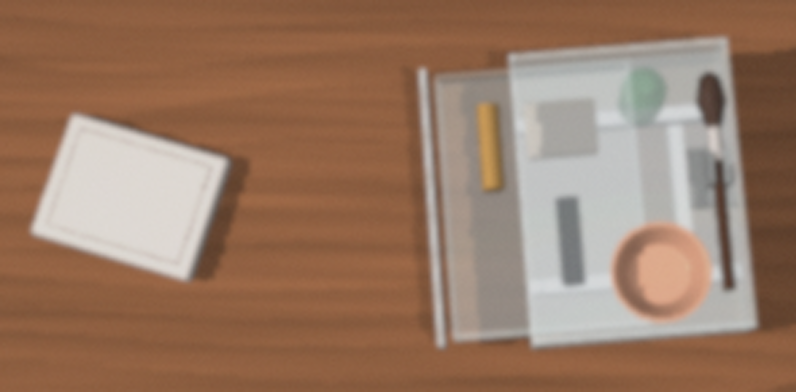

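View pics/scene_crop.png

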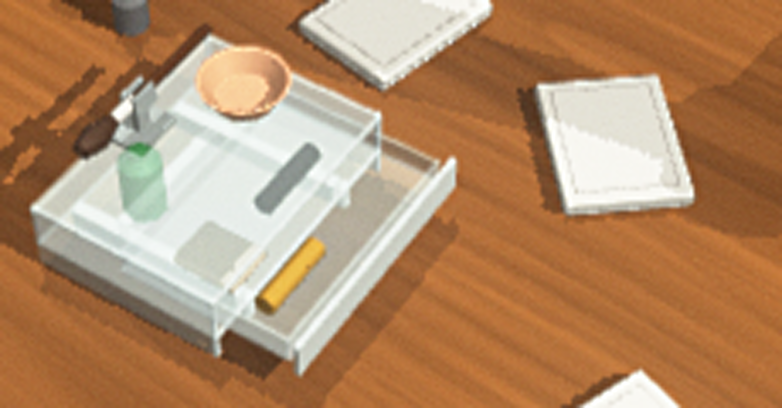

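```bash
cat > h.py <<'E'
import numpy as np, cv2
def ray(p,u,v):
    h=p["img"].shape[0]; f=h/2/np.tan(np.radians(p["fov_y"])/2)
    return np.array(p["attitude"])@np.array([(u-p["cx"])/f,-(v-p["cy"])/f,-1.0])
def toz(p,u,v,z):
    e=np.array(p["eye"]);d=ray(p,u,v); return e+d*(z-e[2])/d[2]
def proj(p,P):
    h=p["img"].shape[0]; f=h/2/np.tan(np.radians(p["fov_y"])/2)
    c=np.array(p["attitude"]).T@(np.array(P,float)-np.array(p["eye"]))
    return np.array([p["cx"]+f*c[0]/-c[2], p["cy"]-f*c[1]/-c[2]])
def rectfit(C,L,W):
    "C: 4 corners cyc order matching (-L,-W),(L,-W),(L,W),(-L,W)/2 up to reflection; returns centre, axis yaw of L"
    M=np.array([[-L,-W],[L,-W],[L,W],[-L,W]])/2.
    best=None
    for m in (M,M*[1,-1]):
        c=C.mean(0); H=m.T@(C-c); U,S,Vt=np.linalg.svd(H); R=(U@Vt).T
        if np.linalg.det(R)<0: continue
        r=np.sqrt((((C-c)-m@R.T)**2).sum(1).mean())
        if best is None or r<best[2]: best=(c,np.degrees(np.arctan2(R[1,0],R[0,0])),r)
    return best
E
python3 - <<'E'
from cell import robot, eyes
from h import *
p=eyes.read_camera("top"); q=eyes.read_camera("scene")
cr=lambda L:[(85+(u+.5)/2.7-.5,130+(v+.5)/2.7-.5) for u,v in L]
def C(L,z): return np.array([toz(p,u,v,z)[:2] for u,v in cr(L)])
o=C([(508,55),(727,38),(757,328),(532,347)],56)
k=C([(74,114),(230,158),(190,281),(31,235)],14)
t=C([(418,69),(436,347)],50)
for n,X in(("org",o),("comp",k),("tray",t)): print(n,np.round(X,1).tolist(),np.round(np.linalg.norm(X-np.roll(X,-1,0),axis=1),1))
print(rectfit(o,150,200)); print(rectfit(k,120,92))
# scene check
cs=lambda L:[(190+(u+.5)/3.4-.5,155+(v+.5)/3.4-.5) for u,v in L]
S=np.array([toz(q,u,v,56)[:2] for u,v in cs([(380,115),(212,38),(33,210),(218,303)])])
print(np.round(S,1).tolist(),rectfit(S,150,200))
S=np.array([toz(q,u,v,50)[:2] for u,v in cs([(456,160),(298,338)])]);print(S)
for y in (0,1): pass
cv2.imwrite("pics/c2.png",cv2.resize(q["img"][250:340,330:430],None,fx=6,fy=6,interpolation=cv2.INTER_CUBIC))
E
```

```text
org [[667.4, -90.6], [682.5, -241.0], [483.6, -261.2], [467.4, -111.7]] [151.2 199.9 150.4 201.1]
comp [[628.8, 221.5], [599.1, 107.2], [510.3, 130.4], [540.5, 245.6]] [118.1  91.7 119.1  91.6]
tray [[657.8, -28.3], [466.2, -47.2]] [192.5 192.5]
(array([ 575.22048549, -176.1365366 ]), np.float64(-84.06881167538303), np.float64(0.581036272820287))
(array([569.65680686, 176.17621987]), np.float64(-104.7636669079352), np.float64(0.8052495434404339))
[[473.9, -111.6], [489.1, -254.3], [686.5, -237.2], [667.7, -89.3]] (array([ 579.30107878, -173.07838369]), np.float64(-83.9155214358194), np.float64(3.1166997337102322))
[[470.39384157 -48.39643084]
 [653.69378024 -35.02539035]]
```

View pics/c2.png

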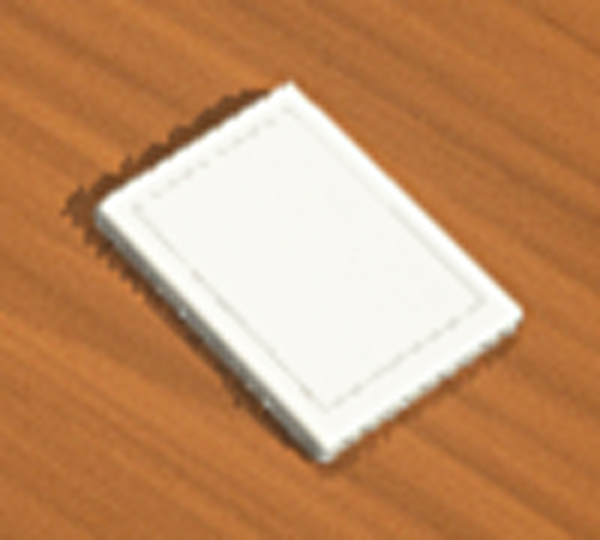

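The crop shows a flat matte white case at scene (380,294) / top (133,203), and it is the leftmost of the three. The organizer fit from the top view is good (0.6 mm rms). Next I'll check IK for all the waypoints before moving.

```bash
cat >> h.py <<'E'
O=np.array([575.2,-176.1]); YAW=np.radians(-84.07)
ex=np.array([np.cos(YAW),np.sin(YAW)]); ey=np.array([-ex[1],ex[0]])
def W(x,y,z): return [*(O+x*ex+y*ey),z]
def inO(P): d=np.array(P[:2])-O; return np.array([d@ex,d@ey])
def Rjaw(v,s=1):
    x=np.array([v[0],v[1],0.])*s; z=np.array([0,0,-1.]); return np.column_stack([x,np.cross(z,x),z])
E
python3 - <<'E'
from cell import robot
from h import *
s=robot.read_state(); print(np.round(s["tool_rot"],2).tolist(), robot.tip_reach)
for s_ in (1,-1):
  for n,P,v in [("tray0",W(-170,0,46),ey),("tray1",W(-86,0,46),ey),("side0",W(-351,120,24),ex),("side0h",W(-351,120,120),ex),("side1",W(-351,57,24),ex),("end0",W(-430,0,24),ey),("end0h",W(-430,0,120),ey),("end1",W(-98,0,24),ey)]:
    j=robot.inverse_kinematics(P,Rjaw(v,s_)); print(s_,n,np.round(P),None if j is None else np.round(j,0).tolist())
E
```

```text
[[0.41, -0.91, -0.0], [-0.91, -0.41, -0.0], [0.0, 0.0, -1.0]] 19.0
1 tray0 [558.  -7.  46.] [21.0, 31.0, -29.0, 111.0, 21.0, 44.0, -15.0]
1 tray1 [566. -91.  46.] [28.0, 32.0, -28.0, 109.0, 21.0, 44.0, -5.0]
1 side0 [658. 185.  24.] [2.0, 44.0, -29.0, 92.0, 26.0, 51.0, -121.0]
1 side0h [658. 185. 120.] [6.0, 38.0, -35.0, 90.0, 24.0, 59.0, -120.0]
1 side1 [596. 179.  24.] [3.0, 39.0, -30.0, 102.0, 26.0, 46.0, -124.0]
1 end0 [531. 252.  24.] [10.0, 43.0, -50.0, 106.0, 42.0, 51.0, -55.0]
1 end0h [531. 252. 120.] [16.0, 37.0, -58.0, 104.0, 37.0, 60.0, -51.0]
1 end1 [565. -79.  24.] [27.0, 34.0, -28.0, 109.0, 23.0, 42.0, -8.0]
-1 tray0 [558.  -7.  46.] [-58.0, 65.0, 78.0, 114.0, -71.0, 70.0, -124.0]
-1 tray1 [566. -91.  46.] [-49.0, 66.0, 78.0, 112.0, -71.0, 71.0, -116.0]
-1 side0 [658. 185.  24.] [11.0, 48.0, -43.0, 92.0, 38.0, 55.0, 51.0]
-1 side0h [658. 185. 120.] [11.0, 40.0, -42.0, 90.0, 30.0, 61.0, 57.0]
-1 side1 [596. 179.  24.] [7.0, 40.0, -36.0, 102.0, 31.0, 48.0, 53.0]
-1 end0 [531. 252.  24.] [23.0, 60.0, -72.0, 106.0, 64.0, 67.0, 113.0]
-1 end0h [531. 252. 120.] [23.0, 47.0, -72.0, 104.0, 49.0, 67.0, 121.0]
-1 end1 [565. -79.  24.] [-50.0, 70.0, 78.0, 113.0, -75.0, 72.0, -116.0]
```

Run:
```python
from cell import robot, eyes
from h import *
robot.movep(W(-185,0,150),Rjaw(ey)); 
robot.set_gripper(45); print(robot.tip_reach)
robot.move_linear(W(-185,0,46))
s=robot.read_state(); print(s["clock"],s["eef_pos"],s["contact_force"],s["width"])
for n in("top","scene"):
    p=eyes.read_camera(n); cv2.imwrite(f"pics/{n}1.png",p["img"]); 
    print(n,proj(p,W(-185,0,46-19)),proj(p,W(-75,0,36)))
    if n=="scene": cv2.imwrite("pics/s1c.png",cv2.resize(p["img"][150:290,190:400],None,fx=3.8,fy=3.8,interpolation=cv2.INTER_CUBIC))
```

```text
19.0
5.0083 [556.93545317   8.16619013  46.7189745 ] [ 0.86452569 -1.10658718  0.87653023] 45.14496260086493
top [219.45685063 210.38368497] [277.53406024 204.94668303]
scene [320.6121787 242.5879947] [279.43953714 219.54655478]
```

View pics/s1c.png

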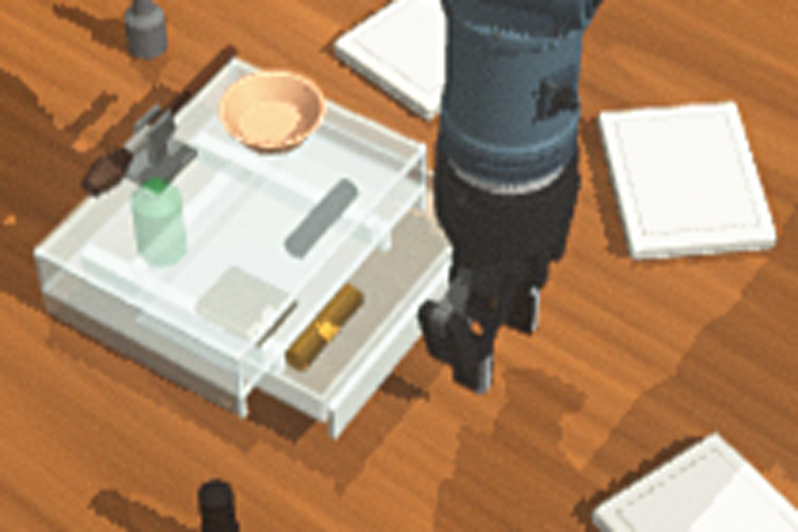

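View pics/top1.png

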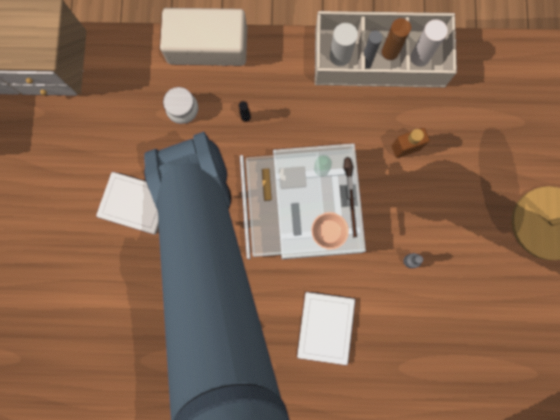

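Run:
```python
from cell import robot, eyes
from h import *
robot.move_linear(W(-155,0,42),rate=100)
robot.move_linear(W(-92,0,42),rate=80)
x=-92
f=lambda: np.array(robot.read_state()["contact_force"])
print("mid",inO(robot.read_state()["eef_pos"]),(f()[:2]@ex))
while x<-78:
    x+=1.5; robot.move_linear(W(x,0,42),rate=40)
    F=f(); print(x,np.round(inO(robot.read_state()["eef_pos"]),1),round(float(F[:2]@ex),1),round(float(F[2]),1))
    if F[:2]@ex<-9: break
print(robot.read_state()["clock"])
p=eyes.read_camera("scene"); cv2.imwrite("pics/s2c.png",cv2.resize(p["img"][150:290,190:400],None,fx=3.8,fy=3.8,interpolation=cv2.INTER_CUBIC))
```

```text
mid [-91.98691019  -0.41346834] -1.1217647879238386
-90.5 [-90.8  -0.1] 0.9 -0.3
-89.0 [-88.9   0. ] 0.2 0.1
-87.5 [-87.6   0. ] -0.4 0.2
-86.0 [-85.9   0. ] -0.9 -0.3
-84.5 [-84.7  -0. ] -1.2 0.0
-83.0 [-84.7   0. ] -5.0 1.6
-81.5 [-84.7   0. ] -7.2 2.1
-80.0 [-84.7  -0. ] -8.7 2.6
-78.5 [-84.6  -0. ] -10.2 2.8
8.75
```

View pics/s2c.png

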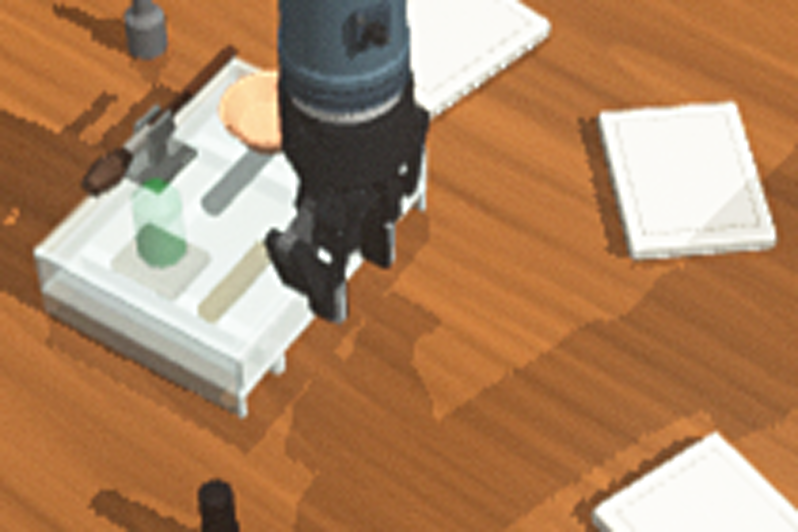

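Tray is shut: force rises at -84.7, and the picture shows the front flush. Now I'll go to the compact's far side and touch the vanity to learn the tip height.

Run:
```python
from cell import robot, eyes
from h import *
robot.move_linear(W(-120,0,42),rate=150)
robot.move_linear(W(-150,0,110),rate=250)
robot.movep(W(-351,122,110),Rjaw(ex,-1))
robot.set_gripper(70)
robot.move_linear(W(-351,122,30),rate=150)
f=lambda: np.array(robot.read_state()["contact_force"])
f0=f(); z=30
while z>6:
    z-=1.5; robot.move_linear(W(-351,122,z),rate=25); d=f()-f0
    if d[2]>2.5: break
s=robot.read_state(); print(z,d,s["eef_pos"],s["clock"],s["width"])
robot.move_linear(W(-351,122,s["eef_pos"][2]+4.5),rate=40)
print(robot.read_state()["eef_pos"])
p=eyes.read_camera("scene"); cv2.imwrite("pics/s3c.png",cv2.resize(p["img"][200:360,270:480],None,fx=3.7,fy=3.7,interpolation=cv2.INTER_CUBIC))
p=eyes.read_camera("top"); cv2.imwrite("pics/t3c.png",p["img"])
```

```text
10.5 [-2.49793324 -1.95216854  5.65612518] [660.45646784 185.74053291  11.5104557 ] 14.9917 69.94239208719803
[660.56875876 185.77327832  16.22827893]
```

View pics/s3c.png

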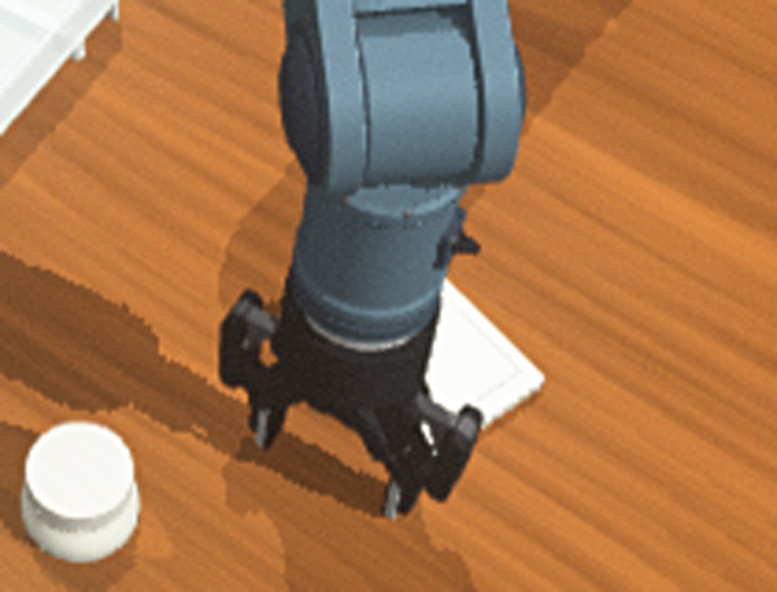

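View pics/t3c.png

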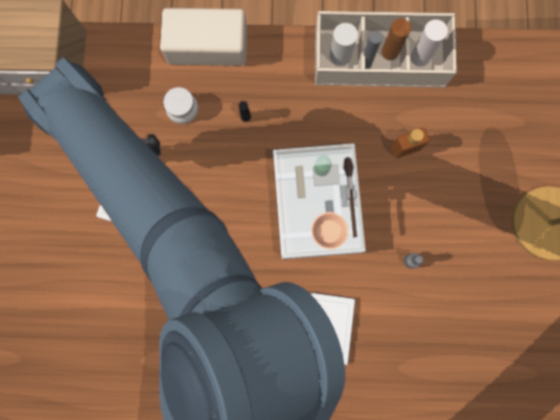

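Run:
```python
from cell import robot, eyes
from h import *
z=16
robot.move_linear(W(-351,100,z),rate=100)
robot.move_linear(W(-351,57,z),rate=35)
s=robot.read_state(); print(inO(s["eef_pos"]),s["eef_pos"][2],s["contact_force"])
robot.move_linear(W(-351,90,z),rate=150)
robot.move_linear(W(-370,110,110),rate=250)
robot.movep(W(-450,0,120),Rjaw(ey))
print(robot.read_state()["clock"])
p=eyes.read_camera("top"); cv2.imwrite("pics/t4.png",p["img"]);
cv2.imwrite("pics/t4c.png",cv2.resize(p["img"][130:275,85:380],None,fx=2.7,fy=2.7,interpolation=cv2.INTER_CUBIC))
p=eyes.read_camera("scene"); cv2.imwrite("pics/s4.png",cv2.resize(p["img"][190:360,270:480],None,fx=3.5,fy=3.5,interpolation=cv2.INTER_CUBIC))
```

```text
[-350.61469671   56.89262203] 15.80047428322802 [0.75470857 0.25512155 1.1786978 ]
19.4583
```

View pics/t4c.png

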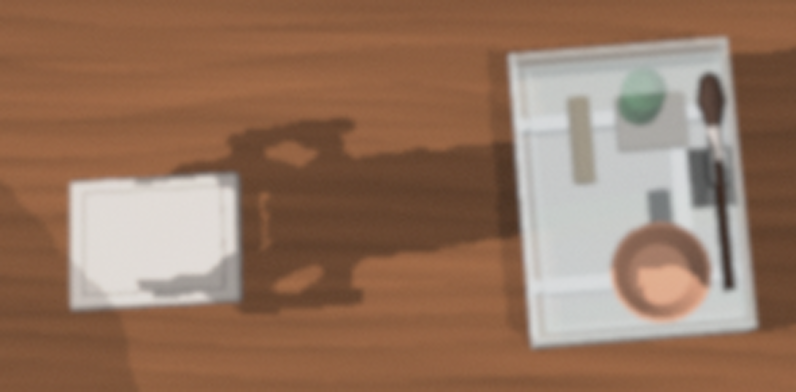

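View pics/s4.png

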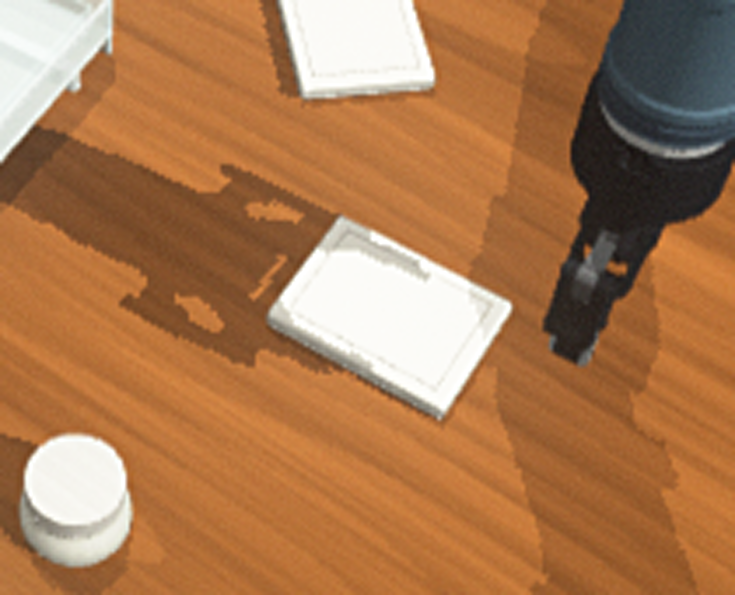

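Run:
```python
from cell import robot, eyes
from h import *
p=eyes.read_camera("top")
c=lambda L,z: np.array([toz(p,85+(u+.5)/2.7-.5,130+(v+.5)/2.7-.5,z)[:2] for u,v in L])
k=c([(70,183),(239,174),(241,302),(70,310)],14); r=rectfit(k,120,92); print(r,inO(r[0]))
# runner strips seen through top: overlay expected lane lines
g=p["img"].copy()
for a,b in(((-75,53,0),(33,53,0)),((-75,-53,0),(33,-53,0)),((33,-53,0),(33,53,0)),((-75,-63,0),(33,-63,0)),((-75,63,0),(33,63,0))):
    P,Q=[tuple(np.round(proj(p,W(*t))*16).astype(int)) for t in(a,b)]; cv2.line(g,P,Q,(0,0,255),1,cv2.LINE_AA,4)
for a in((-75,100),(75,100),(75,-100),(-75,-100)):
    cv2.circle(g,tuple(np.round(proj(p,W(*a,56))).astype(int)),1,(255,0,0),-1)
cv2.imwrite("pics/t5.png",cv2.resize(g[135:270,260:380],None,fx=4.4,fy=4.4,interpolation=cv2.INTER_CUBIC))
```

```text
(array([537.58753466, 157.04120913]), np.float64(-85.83306899394584), np.float64(0.6073471962659712)) [-335.24439317   -2.9932621 ]
```

View pics/t5.png

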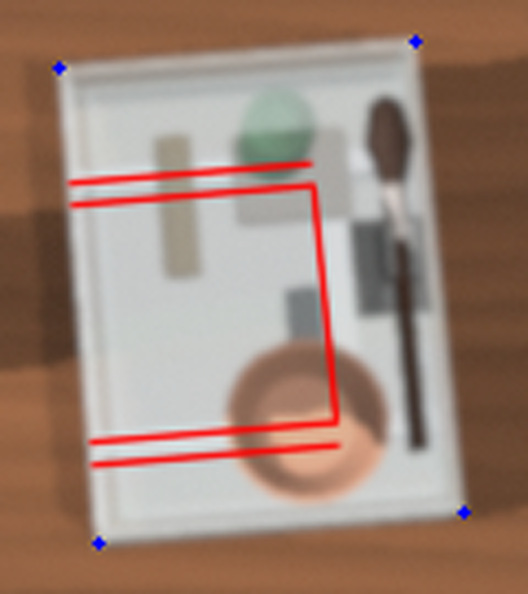

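Run:
```python
from cell import robot, eyes
from h import *
z=17.5
robot.set_gripper(60)
robot.move_linear(W(-430,-3,z),rate=150)
robot.move_linear(W(-410,-3,z),rate=100)
robot.move_linear(W(-230,0,z),rate=50)
s=robot.read_state(); print(inO(s["eef_pos"]),s["eef_pos"][2],s["contact_force"],s["clock"])
for n in("top","scene"):
    p=eyes.read_camera(n); g=p["img"].copy(); cv2.imwrite(f"pics/{n}6raw.png",g)
    if n=="top":
        g=cv2.resize(g[130:275,85:380],None,fx=2.7,fy=2.7,interpolation=cv2.INTER_CUBIC)
    else: g=cv2.resize(g[150:310,190:400],None,fx=3.7,fy=3.7,interpolation=cv2.INTER_CUBIC)
    cv2.imwrite(f"pics/{n}6.png",g)
```

```text
[-2.30099545e+02 -1.63819837e-02] 17.50679560120626 [-1.09227201  1.00012961 -0.67977893] 24.825
```

View pics/top6.png

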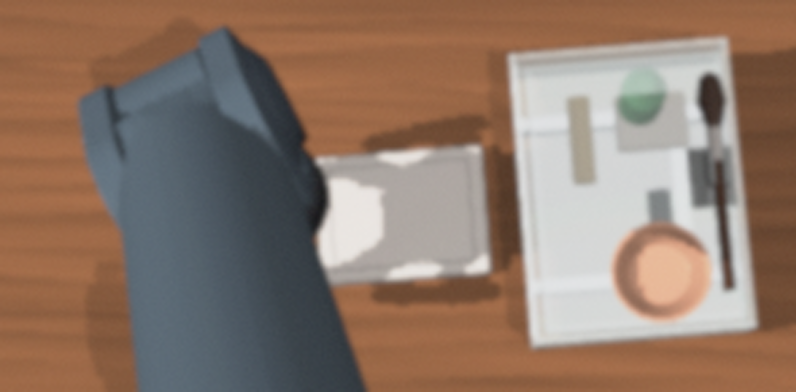

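View pics/scene6.png

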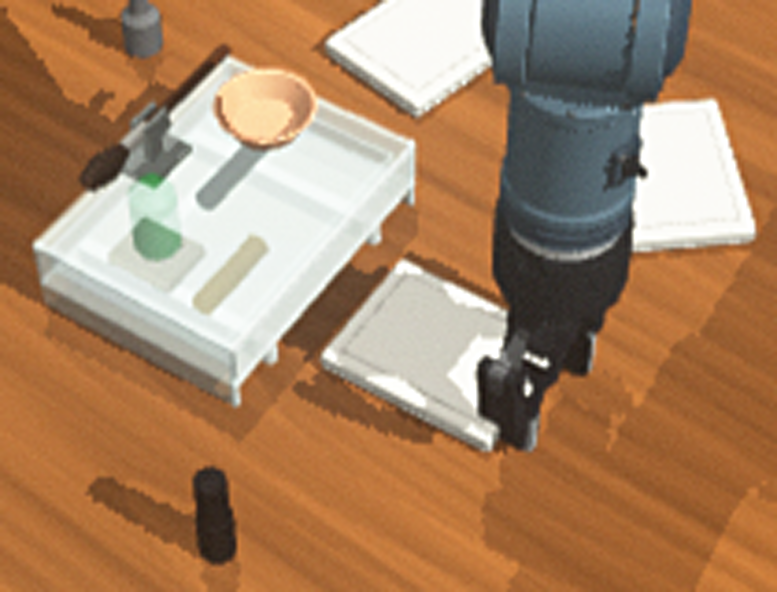

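Run:
```python
from cell import robot, eyes
from h import *
p=eyes.read_camera("top")
k=np.array([inO(toz(p,85+(u+.5)/2.7-.5,130+(v+.5)/2.7-.5,14)) for u,v in [(482,147),(490,272),(318,158),(340,284)]]);print(k)
```

```text
[[ -99.27505968   46.22303696]
 [-100.37999043  -43.51547818]
 [-216.50488377   47.83974005]
 [-206.18056215  -43.47810191]]
```

The compact is aligned: y≈+1 mm, yaw within 1°. Pushing it into the lane.

Run:
```python
from cell import robot, eyes
from h import *
z=17.5
def st():
    s=robot.read_state(); F=np.array(s["contact_force"]); return inO(s["eef_pos"]),round(float(F[:2]@ex),1),round(float(F[:2]@ey),1),round(float(F[2]),1)
for x in range(-220,-109,10):
    robot.move_linear(W(x,0,z),rate=50); r=st()
    if r[1]<-5: print("stop",x,r); break
print(st())
if r[1]>=-5:
    x=-110.
    while x<-91:
        x+=1.5; robot.move_linear(W(x,0,z),rate=30); r=st(); print(x,np.round(r[0],1),r[1:])
        if r[1]<-7: break
print(robot.read_state()["clock"])
p=eyes.read_camera("scene"); cv2.imwrite("pics/s7.png",cv2.resize(p["img"][150:310,190:400],None,fx=3.7,fy=3.7,interpolation=cv2.INTER_CUBIC))
```

```text
(array([-1.08984410e+02, -6.81296176e-02]), -1.3, 0.5, -1.5)
-108.5 [-1.083e+02 -1.000e-01] (0.1, -0.1, -0.1)
-107.0 [-1.072e+02  1.000e-01] (0.5, 0.2, 0.1)
-105.5 [-105.6    0. ] (-0.5, -0.2, 0.6)
-104.0 [-103.8    0. ] (-1.1, 0.2, 0.3)
-102.5 [-102.1   -0. ] (-1.4, 0.8, 0.6)
-101.0 [-100.7   -0. ] (-0.6, -0.0, -1.0)
-99.5 [-99.2  -0. ] (0.0, 0.1, -0.6)
-98.0 [-97.7  -0. ] (0.6, 0.7, 0.7)
-96.5 [-96.7   0.1] (-2.3, -0.0, -0.4)
-95.0 [-96.6   0.1] (-5.4, -0.2, 0.3)
-93.5 [-96.6   0. ] (-7.0, 0.2, 1.7)
-92.0 [-96.5   0.1] (-8.3, -1.7, 2.2)
32.175
```

View pics/s7.png

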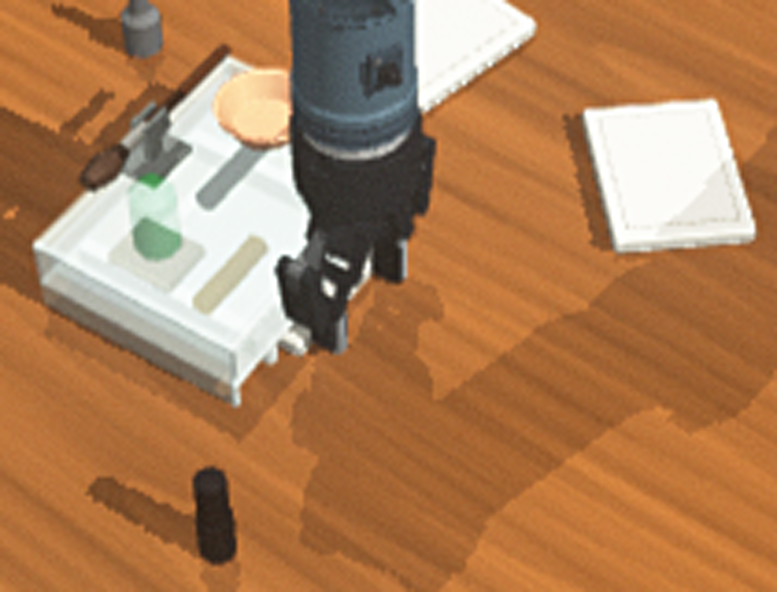

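Contact came 11.9 mm before the tray's contact position, which matches the 12 mm that should stick out. I'll retreat and check.

Run:
```python
from cell import robot, eyes
from h import *
robot.move_linear(W(-130,0,17.5),rate=80)
robot.move_linear(W(-200,60,150),rate=250)
robot.movep(W(-420,60,250),Rjaw(ey))
robot.pause(0.3)
p=eyes.read_camera("top"); cv2.imwrite("pics/t8.png",cv2.resize(p["img"][80:380,85:460],None,fx=2.1,fy=2,interpolation=cv2.INTER_CUBIC))
A=np.array(p["attitude"]);e=np.array(p["eye"])
for l in ["dish_mid","serum_mid","clip_mid","lipstick_mid","cream_mid","perfume_mid","polish_mid"]:
    for d in eyes.boxes_of(p,l)[:1]: print(l,round(d["confidence"],2),np.round(A@np.array(d["point"])+e).tolist())
p=eyes.read_camera("scene"); cv2.imwrite("pics/s8.png",cv2.resize(p["img"][150:310,190:400],None,fx=3.7,fy=3.7,interpolation=cv2.INTER_CUBIC))
print(robot.read_state()["clock"],robot.read_state()["contact_force"])
```

```text
dish_mid 0.74 [519.0, -198.0, 64.0]
serum_mid 0.5 [626.0, -181.0, 102.0]
clip_mid 0.67 [585.0, -232.0, 95.0]
lipstick_mid 0.66 [739.0, -35.0, 52.0]
cream_mid 0.6 [757.0, 89.0, 42.0]
perfume_mid 0.75 [682.0, -342.0, 71.0]
polish_mid 0.71 [471.0, -345.0, 29.0]
35.35 [-0.85445466 -0.61218169  0.51298146]
```

View pics/t8.png

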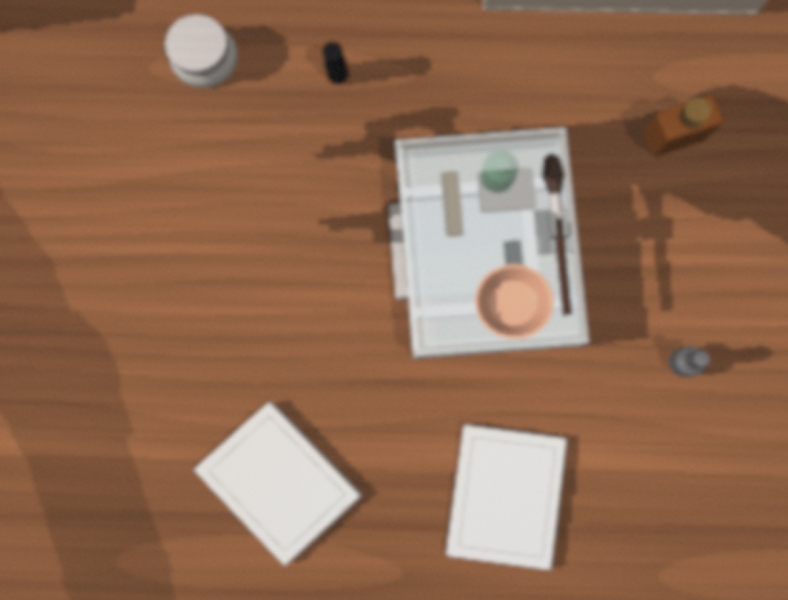

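View pics/s8.png

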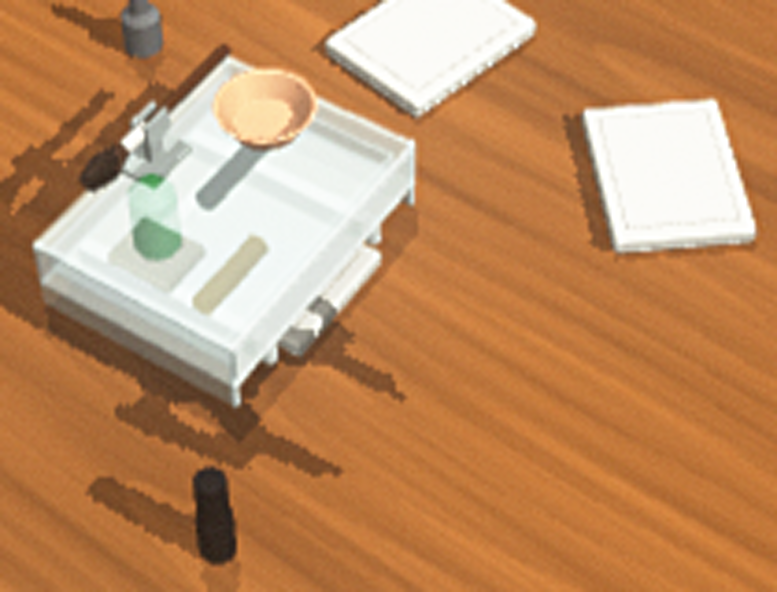

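The compact's strip sticks out evenly at top-crop (398,202–298), between the runners. The tray is flush, and everything else stands as before.

```bash
python3 -c "
from cell import robot
robot.job_done(); print(robot.read_state()['clock'])"
```

```text
the job is handed in; nothing more can be done
the job is handed in; nothing more can be done
```

The tray is shut and the compact is under the organizer against the stop; I handed the job in at about 35 s of the 72 s allowed.

- **What I did:** I pushed the tray shut first. Then I took the leftmost of the three white look-alikes, squared it up with a two-finger push on its long side, and slid it end-on into the lane.
- **Tray:** It stopped firmly at a push of about 10 N. The last pictures show its front flush with the organizer.
- **Compact:** The firm contact at the end came 11.9 mm before the tray's, which matches the 12 mm that should stick out. The pictures show it flat, straight and between the runners.
- **Other things:** The dish, bottles, clip, lipstick and jar were all found within about 4 mm of where they started, which is the accuracy of the measurement. The two look-alikes were not touched.
- **Disagreement:** The side camera placed the organizer about 5 mm away from the top camera's estimate. I used the top camera, and both contact positions agreed with it to within about 1 mm.

No check failed.

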